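# Hang the grinding-ball basket on the hook stand

## Task

Bring the basket of grinding balls out from under the stirrer's motor, set it down upright on the bench fully clear of the motor and let go of it. Then take it again and hang it by its bail on the hook of the stand, still and level enough to keep its balls. Spill no ball and leave everything else on the bench where it is.

Things in the scene. Friction and masses are not known exactly. Their poses are not given: they have to be found in the camera images.
- drive: Stirrer drive, fixed: grey motor (90 mm diameter, box on its +y side to 61 mm) 215 to 355 mm above the bench, 26 mm chuck below it down to 195 mm; steel column (32 mm, top at 358 mm) at x=+120 mm. U foot, open to the front (-x): legs 24 wide, 18 high at y=+-94, x=-50 to 140 mm. Origin: bench under the motor axis; +x to the column. Left or right of the robot's centre line.
- basket: Loose round perforated steel basket with 4 balls, standing on the bench under the motor, side handle to the front; slides easily. Outer diameter 116, height 70, wall and floor 4 mm; 0.25 to 0.4 kg plus balls. Origin: centre of underside, z up. A rigid bail arches over it in its x-z plane; a side handle sticks out along -x. Under the motor there is no room to take the bail.
- side_grip (a point): Grip point on the axis of the basket's straight, level, black side handle, 140 mm from the basket's axis along its -x, 45 mm above its underside. The handle is 14 mm wide, 16 mm high and ends 173 mm from the basket's axis.
- bail_mid (a point): Middle of the bail's top bar, on the bar's axis, 150 mm above the basket's underside. The bail is 10 mm round steel bar: top bar level along the basket's x, straight for 42 mm either side of this point, then sloping down to uprights at x=+-55 mm. Free opening between rim and top bar 75 mm high.
- basket_in (a point): Centre of the basket's inner floor, 4 mm above its underside.
- hook: Hook stand, fixed, on the other side of the centre line from the drive: round base (130 mm diameter, 20 high), post 16 mm thick and 233 mm high, one hook of 10 mm bar pointing along its own -x: from the post slightly down to x=-65, level to x=-95 mm (axis 220 mm above the bench), then turned up, ending at x=-112 mm. Origin: centre of the base's underside.
- hook_seat (a point): Top of the hook's level part, x=-80 mm in the hook's frame, 225 mm above the bench. A bail hung here has its bar axis 5 mm above it. Pass the bail over the tip along the hook's +x, bar across the hook, and lower it; fingers gripping the bar 25 mm or more to one side of its middle clear the hook.
- hook_tip (a point): Top end of the hook's upturned tip: x=-112 mm in the hook's frame, 249 mm above the bench.
- ball1_center (a point): Centre of one of the four white ceramic grinding balls (28 mm diameter, about 30 g) lying loose in the basket.
- ball2_center (a point): Centre of one of the four white ceramic grinding balls (28 mm diameter, about 30 g) lying loose in the basket.
- ball3_center (a point): Centre of one of the four white ceramic grinding balls (28 mm diameter, about 30 g) lying loose in the basket.
- ball4_center (a point): Centre of one of the four white ceramic grinding balls (28 mm diameter, about 30 g) lying loose in the basket.
- beaker: Bystander: open glass beaker, 72 mm diameter, 95 mm high, at the left; origin at the centre of its underside.
- pot: Bystander: plain steel pot without bail, 110 mm diameter, 65 mm high, at the right; origin at the centre of its underside.
- jar: Bystander: closed glass jar, 70 mm diameter, 90 mm high, at the right; origin at the centre of its underside.
- dish: Bystander: flat glass dish, 84 mm diameter, 16 mm high, near the centre line close to the robot; origin at the centre of its underside.
- wrench: Bystander: steel wrench about 150 mm long lying near the centre line between drive and hook stand, along its own x.
- spatula: Bystander: spatula about 170 mm long lying at the left, along its own x.

How it is judged:
On the way:
1. the basket stands upright on the bench, fully clear of the motor overhead, let go (horizontal distance between basket and drive above 0.105 m and height (world z) of basket below 0.005 m and angle between basket's own z axis and vertical below 0.08 rad and contact force between the fingers and basket below 0.1 N and linear speed of basket below 0.03 m/s), for 0.2 s.
At the end, for the whole second after the job is handed in: Basket hangs at rest (under 0.06 m/s) by the bail on the hook: bar middle 30-112 mm before the post axis, within 40 mm sideways, -20 to +30 mm of seat height, hook force over 1 N, lean under 0.35 rad, underside over 30 mm up. Balls within 100 mm of its floor centre; bystanders moved under 30 mm (contact force between basket and hook above 1 N and x of bail_mid in the frame of hook between -0.112 and -0.03 m and y of bail_mid in the frame of hook_seat between -0.04 and 0.04 m and z of bail_mid in the frame of hook_seat between -0.02 and 0.03 m and angle between basket's own z axis and vertical below 0.35 rad and height (world z) of basket above 0.03 m and linear speed of basket below 0.06 m/s and distance between each of ball1_center, ball2_center, ball3_center, ball4_center and basket_in below 0.1 m and distance of each of beaker, pot, jar, dish, wrench, spatula from where it was at the start of the episode below 0.03 m); the robot touches nothing.
It fails at once if a ball leaves the basket (not (distance between ball1_center and basket_in below 0.1 m) or not (distance between ball2_center and basket_in below 0.1 m) or not (distance between ball3_center and basket_in below 0.1 m) or not (distance between ball4_center and basket_in below 0.1 m)).
It fails at once if a bystander is shifted by 30 mm or more (distance of any of beaker, pot, jar, dish, wrench, spatula from where it was at the start of the episode above 0.03 m).
It also fails if it takes over 61 s, if anything falls off the work surface, if the arm or the gripper's body presses on something with over 40 N, if the wrist force passes 120 N, or if a joint passes its speed limit or range.

## Robot

A 6-joint arm with a two-finger parallel gripper is mounted at the origin on the work surface. World frame = base frame: x ahead of the robot, y to its left, z up, the work surface at z = 0. Lengths are in m, angles in rad, forces in N, time in s.
With the tool pointing down it reaches from about 0.35 to 0.875 m from the base axis. Payload 4.2 kg.
Tool frame: the origin (TCP) lies on the centre line of the jaws, within the pads' length; the fingertips stand 17 mm ahead of it and the grasp point (between the pads) lies 2 mm behind it (robot.tip_extent is the distance from the TCP to the fingertips, in m); z points along the fingers, y is the line along which they close (so a half turn about z gives the same grasp; the last joint's range is limited). The gripper opens to 87 mm and grips with 3 to 60 N. Pads are 19 mm wide; open, the fingers measure 117 mm over their backs; the gripper's body (75 mm by 190 mm) begins 51 mm behind the grasp point.
Start: joints at [1.489, 0.385, 0.008, 0, -1.194, -0.259], TCP at [0.209, 0.589, 0.24] pointing down, gripper open.
Joint ranges: [-3.14, 3.14], [-1.21, 2.06], [-1.07, 1.41], [-3.16, 2.05], [-2.99, -0.16], [-3.1, 3.1]. Speed limits (rad/s): [2.79, 2.79, 3.14, 3.14, 3.14, 3.14].

## Interface

Orientations are given as a unit quaternion [w, x, y, z].
In Python, from plant import robot gives the robot as it stands.
- The arm moves only by the tool servo_tool, never from a script. Its argument "rows" is a list that holds one entry, the list of rows, each a list of 6 numbers: the shift along the tool's x, y, z normalised to -1 to 1, where 1 is 40 cm, then the turn, a rotation vector about the tool's x, y, z normalised to -1 to 1, where 1 is 90 degrees. A call has 1 to 20 rows; each row is the pose to reach, as a shift and turn from the pose commanded when the call began, along the tool's axes at that moment; what a row does not reach only later rows make up. A row lasts 1/10 s, in which the tool goes at most 50 mm and 8.59 degrees, less where a joint would pass 70% of its speed; a pose out of reach is approached as far as the arm can. A call with a number of a shift or a turn outside -1 to 1 is refused whole. A call with a gripper value outside its range is refused whole. "jaw" is the closure, from -1 (fully open) to 1 (shut), set as the call begins (left out, the last holds). The fingers move at their own pace and stop on an object; the grip force is fixed at half the most. Time passes only in rows, so rows that repeat a pose let the fingers close. It gives the time, the measured TCP pose, the force, the opening and the grip force at its end, in the units of the state.
- robot.state(): the state, without advancing time (a new reading comes with each control period).
- robot.grab_frame(name): name is "side" or "top"; returns a dict with "img" (420x560x3 uint8, red, green, blue), "z_map" (420x560 float32, m along the optical axis (not along the pixel's ray), 0 where there is no reading), "fov_y" (degrees; the focal length in pixels is half the picture's height over the tangent of half this angle, whatever the lens; pixels are square), "cx", "cy" (the principal point, pixels), "position" and "rotation" of the camera in the world. Camera axes: x right, y down, z forward; pixel columns grow to the right and rows downward; lengths in m; the calibration is good to about 2 mm. A picture is of the moment at which its call begins.
- robot.sign_off(): hands the job in; it is judged then, once.
The state is a dict: "t": time; "q": joint angles; "qd": joint speeds; "effort": joint torques, N m; "tool_pos": TCP position; "eef_rot": TCP orientation; "force": force on the tool from outside, world axes, zero at the start; "moment": the same for the moment, N m; "width": opening from 0.0 (shut) to 1.0 (fully open); "gripper_force": force on a finger pad.
Only numpy, scipy, OpenCV 4.12 (cv2) and the standard library are available. Lean on these libraries where they do the work, as an engineer would, in place of code of your own. Each camera call takes 0.05 s, during which the arm holds its last target. There are 200 camera calls.

## Working session

There is one attempt and no reset: what is moved stays moved. The work goes in short steps, Python scripts to look and compute and a tool call to move; the robot and the scene stay as the last step left them, time stands still between calls to the robot, and variables do not carry over. Pictures are saved under pics/ and viewed, at most 10 in all, crops included, and the job is handed in when it is done.

Besides the shell and the picture viewer there is one more tool, called after "Emit:" by a JSON object that holds its "op" and its "data". servo_tool: Moves the arm, as the interface text tells. Scaled input: -1 to 1 covers 40 cm each way for a shift and 90 degrees each way for a turn. Its arguments: {"type":"object","properties":{"rows":{"type":"array"},"jaw":{"type":"number"}},"required":["rows"]}

```bash
ls; mkdir -p pics; cat > h.py <<'E'
import numpy as np,cv2
from plant import robot
from scipy.spatial.transform import Rotation as R
def grab(n,f):
    d=robot.grab_frame(n); cv2.imwrite('pics/'+f+'.png',d['img'][:,:,::-1]); np.savez('pics/'+f+'.npz',**{k:np.array(v) for k,v in d.items()}); return d
def cloud(d):
    h,w=d['z_map'].shape; f=h/2/np.tan(np.radians(float(d['fov_y']))/2)
    u,v=np.meshgrid(np.arange(w),np.arange(h)); z=d['z_map']
    P=np.stack([(u-d['cx'])/f*z,(v-d['cy'])/f*z,z],-1)
    r=np.array(d['rotation']); r=r if r.shape==(3,3) else R.from_quat(np.roll(r,-1)).as_matrix()
    return P@r.T+d['position']
E
python3 - <<'E'
from h import *
for n in('top','side'):
    d=grab(n,n+'0'); print(n,d['fov_y'],d['cx'],d['cy'],d['position'],d['rotation'])
print(robot.state())
E
```

```text
pics
top 54.05430472856196 277.08008388785146 204.68474714633794 [0.42639835 0.01584086 1.54821127] [-0.02433655  0.71611254 -0.69642001  0.03987156]
side 46.179847861417784 279.75030120056437 213.70951437292015 [ 0.25993036 -0.93958312  1.03102735] [-0.4055364   0.90242987 -0.13254965  0.05992613]
{'t': 0.1, 'q': array([ 1.48856627e+00,  3.85484812e-01,  6.76419863e-03, -3.70004813e-04,
       -1.19398851e+00, -2.58579516e-01]), 'qd': array([ 0.00018191, -0.0007705 ,  0.0030804 ,  0.00048978, -0.00073398,
        0.00337255]), 'effort': array([-1.98447669e-04, -3.91689813e+01,  1.87934518e+01,  4.23187271e+00,
        1.34465372e-02, -7.09869505e-05]), 'tool_pos': array([0.2087506 , 0.58858479, 0.23857615]), 'eef_rot': array([ 9.67824118e-04,  9.85504164e-01, -1.69648457e-01, -8.70693475e-05]), 'force': array([ 0.07422253,  0.52982855, -1.20556392]), 'moment': array([ 0.06663766, -0.00100676, -0.00617582]), 'gripper_force': 0.0, 'width': 1.0023411068450832}
```

View pics/top0.png

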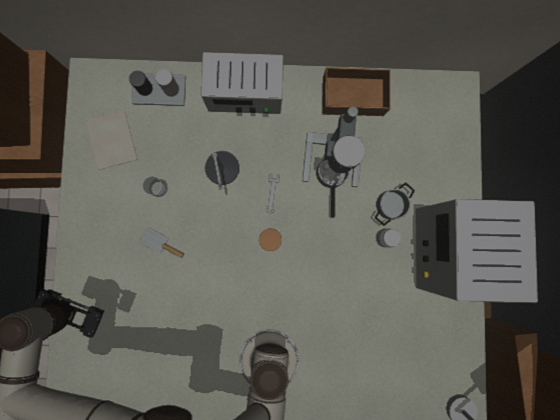

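View pics/side0.png

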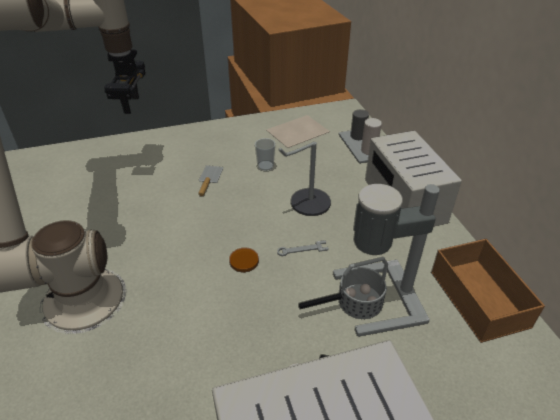

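Top view: the drive's motor is at about (348,150), the basket at (332,172) with its handle running down to (332,216), and the hook stand at (222,167) with its hook to (227,192). Side view: the basket is at (362,292) with its handle to (302,303), and the hook tip is at about (283,148).

```bash
python3 - <<'E'
from h import *
np.set_printoptions(precision=4,suppress=True)
t=cloud(np.load('pics/top0.npz')); s=cloud(np.load('pics/side0.npz'))
def reg(P,u0,u1,v0,v1,z0,z1):
    q=P[v0:v1,u0:u1].reshape(-1,3); return q[(q[:,2]>z0)&(q[:,2]<z1)]
def circ(q):
    c=cv2.minEnclosingCircle(q[:,:2].astype(np.float32)); return c,len(q),q[:,2].mean()
print('motor',circ(reg(t,320,380,125,175,.34,.356)))
print('column',circ(reg(t,335,365,100,118,.35,.37)))
for v in range(184,220,3):
    q=reg(t,322,342,v,v+1,.03,.08); print(v,len(q),q.mean(0) if len(q) else '')
q=reg(t,200,245,150,200,.015,.03);print('base',circ(q))
q=reg(t,200,245,140,200,.19,.3)
c=q[:,:2].mean(0);_,_,vt=np.linalg.svd(q[:,:2]-c);print('hook top',len(q),c,vt[0]);print(q[np.argsort(q[:,0])][::5])
q=reg(s,270,325,130,205,.16,.3);print('hook side');print(q[np.argsort(q[:,0])][::6])
# bail from side
q=reg(s,335,395,255,285,.09,.17);print('bail');print(q[np.argsort(q[:,2])][::12])
q=reg(s,335,395,260,310,.06,.072);print('rim',circ(q))
for k,b in dict(feet=(295,365,125,190,.012,.022),dish=(255,290,225,255,.01,.03),wr=(262,284,170,215,.003,.03),beaker=(140,170,175,200,.03,.12),pot=(365,415,180,228,.03,.1),jar=(375,405,227,250,.03,.12)).items():
    q=reg(t,*b); print(k,len(q),q[:,:2].min(0),q[:,:2].max(0))
E
```

```text
motor (((0.7012819051742554, -0.21838665008544922), 0.04779565706849098), 541, np.float64(0.3535749050387823))
column (((0.8211912512779236, -0.2273862659931183), 0.0162840373814106), 89, np.float64(0.35740588979090243))
184 15 [ 0.6437 -0.2133  0.0636]
187 5 [ 0.6344 -0.219   0.052 ]
190 5 [ 0.6234 -0.2193  0.0512]
193 5 [ 0.6123 -0.2195  0.051 ]
196 5 [ 0.6014 -0.22    0.049 ]
199 5 [ 0.5904 -0.2202  0.0486]
202 5 [ 0.5792 -0.2202  0.0497]
205 4 [ 0.5679 -0.2183  0.0512]
208 4 [ 0.5569 -0.2184  0.0514]
211 4 [ 0.546  -0.2188  0.0502]
214 4 [ 0.5349 -0.2188  0.0513]
217 2 [ 0.5245 -0.2203  0.0426]
base (((0.7012263536453247, 0.1945875883102417), 0.06393252313137054), 395, np.float64(0.018513734651075604))
hook top 129 [0.6568 0.1846] [-0.9782 -0.2079]
[[0.5901 0.1682 0.2473]
 [0.5963 0.1748 0.2474]
 [0.6008 0.1728 0.2384]
 [0.6079 0.1703 0.2347]
 [0.6149 0.1743 0.2304]
 [0.6194 0.1821 0.2202]
 [0.6252 0.1817 0.2253]
 [0.6291 0.1758 0.2221]
 [0.6351 0.1789 0.225 ]
 [0.6399 0.1769 0.2161]
 [0.6445 0.1856 0.2265]
 [0.6511 0.1826 0.2266]
 [0.6557 0.1903 0.218 ]
 [0.6601 0.1857 0.2309]
 
[... 1634 characters left out ...]
478]
 [ 0.6502 -0.2213  0.1495]
 [ 0.6963 -0.223   0.151 ]
 [ 0.7033 -0.2189  0.1516]
 [ 0.6723 -0.2237  0.1522]
 [ 0.6872 -0.2253  0.1527]
 [ 0.707  -0.2218  0.1535]
 [ 0.7267 -0.2249  0.1541]
 [ 0.675  -0.2168  0.1547]
 [ 0.6758 -0.2208  0.1551]
 [ 0.7195 -0.2171  0.1555]
 [ 0.66   -0.2209  0.1565]
 [ 0.6533 -0.2241  0.1585]]
rim (((0.6970071196556091, -0.22046072781085968), 0.060995668172836304), 323, np.float64(0.06653095062768766))
feet 573 [ 0.6424 -0.3414] [ 0.8485 -0.1106]
dish 377 [ 0.3972 -0.0341] [0.4788 0.0522]
wr 312 [ 0.5309 -0.0389] [0.6994 0.0445]
beaker 259 [0.5826 0.3944] [0.6529 0.4663]
pot 383 [ 0.4997 -0.5175] [ 0.6608 -0.3731]
jar 351 [ 0.4201 -0.4556] [ 0.4899 -0.3908]
```

```bash
python3 - <<'E'
import cv2,numpy as np
a=cv2.imread('pics/top0.png')[95:225,290:390]; b=cv2.imread('pics/side0.png')[240:340,290:430]
a=cv2.resize(a,None,fx=4,fy=4,interpolation=2); b=cv2.resize(b,None,fx=2.8,fy=2.8,interpolation=2)
o=np.zeros((520,800,3),np.uint8); o[:,:400]=a; o[:b.shape[0],400:400+b.shape[1]]=b[:,:400]
c=cv2.imread('pics/side0.png')[130:220,270:350]; c=cv2.resize(c,None,fx=2.6,fy=2.6,interpolation=2); o[285:285+c.shape[0],400:400+c.shape[1]]=c
cv2.imwrite('pics/c1.png',o)
E
```

```text
(no output)
```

View pics/c1.png

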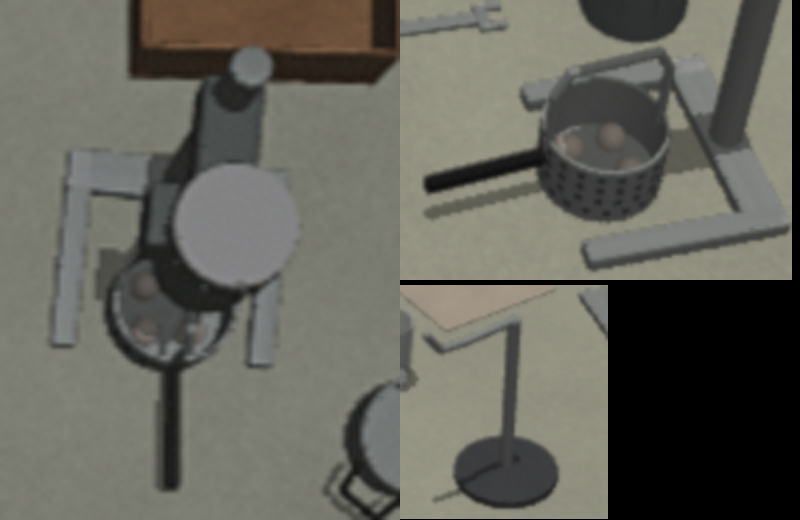

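```bash
cat >> h.py <<'E'
def row(*tg):
    """tg: (x,y,z,yaw_deg) tool-down targets -> normalised rows relative to present pose"""
    s=robot.state(); r0=R.from_quat(np.roll(s['eef_rot'],-1)); p0=s['tool_pos']
    print('t',round(s['t'],2),'p',np.round(p0,4),'yaw',round(np.degrees(np.arctan2(*r0.as_matrix()[[1,0],0])),2),'q1,q6',np.round(s['q'][[0,5]],3),'w',round(s['width'],3),'F',np.round(s['force'],1),'g',round(s['gripper_force'],1))
    for x,y,z,a in tg:
        r=R.from_euler('z',a,degrees=True)*R.from_euler('x',180,degrees=True)
        print(np.round(np.r_[r0.inv().apply(np.array([x,y,z])-p0)/.4,(r0.inv()*r).as_rotvec()/(np.pi/2)],3).tolist())
E
python3 -c "
from h import *
row((.40,.15,.24,-10),(.55,-.2195,.2,0))"
```

```text
t 0.1 p [0.2088 0.5886 0.2386] yaw -19.53 q1,q6 [ 1.489 -0.259] w 1.002 F [ 0.1  0.5 -1.2] g 0.0
[0.817, 0.873, -0.002, 0.001, 0.0, -0.106]
[1.48, 1.618, 0.1, 0.001, 0.0, -0.217]
```

Emit:
{"op": "servo_tool", "data": {"rows": [[[0.817, 0.873, 0, 0, 0, -0.106], [0.817, 0.873, 0, 0, 0, -0.106], [0.817, 0.873, 0, 0, 0, -0.106], [0.817, 0.873, 0, 0, 0, -0.106], [0.817, 0.873, 0, 0, 0, -0.106], [0.817, 0.873, 0, 0, 0, -0.106], [0.817, 0.873, 0, 0, 0, -0.106], [0.817, 0.873, 0, 0, 0, -0.106], [0.817, 0.873, 0, 0, 0, -0.106], [0.817, 0.873, 0, 0, 0, -0.106], [0.817, 0.873, 0, 0, 0, -0.106]]], "jaw": -1}}

```text
t: 1.2
tool_pos: [0.4004, 0.1478, 0.2393]
eef_rot: [0.0, 0.996, -0.09, -0.0]
force: [-0.2, 0.0, 0.4]
width: 1.002
gripper_force: 0.0
```

```bash
python3 -c "
from h import *
row((.55,-.2195,.2,0))"
```

```text
t 1.2 p [0.4004 0.1478 0.2393] yaw -10.28 q1,q6 [0.737 0.654] w 1.002 F [-0.2  0.   0.4] g 0.0
[0.532, 0.837, 0.098, 0.0, 0.001, -0.114]
```

Emit:
{"op": "servo_tool", "data": {"rows": [[[0.532, 0.837, 0.1, 0, 0, -0.114], [0.532, 0.837, 0.1, 0, 0, -0.114], [0.532, 0.837, 0.1, 0, 0, -0.114], [0.532, 0.837, 0.1, 0, 0, -0.114], [0.532, 0.837, 0.1, 0, 0, -0.114], [0.532, 0.837, 0.1, 0, 0, -0.114], [0.532, 0.837, 0.1, 0, 0, -0.114], [0.532, 0.837, 0.1, 0, 0, -0.114], [0.532, 0.837, 0.1, 0, 0, -0.114], [0.532, 0.837, 0.1, 0, 0, -0.114]]]}}

```text
t: 2.2
tool_pos: [0.5517, -0.2167, 0.198]
eef_rot: [-0.0, 1.0, 0.001, -0.001]
force: [-0.2, 1.1, 0.2]
width: 0.998
gripper_force: 0.0
```

```bash
python3 -c "
from h import *
row((.55,-.2195,.043,0))"
```

```text
t 2.2 p [ 0.5517 -0.2167  0.198 ] yaw 0.14 q1,q6 [-0.101  1.675] w 0.998 F [-0.2  1.1  0.2] g 0.0
[-0.003, 0.007, 0.388, -0.0, 0.002, 0.002]
```

Emit:
{"op": "servo_tool", "data": {"rows": [[[0, 0, 0.12, 0, 0, 0], [0, 0, 0.24, 0, 0, 0], [0, 0, 0.34, 0, 0, 0], [0, 0, 0.39, 0, 0, 0], [0, 0, 0.39, 0, 0, 0], [0, 0, 0.39, 0, 0, 0]]]}}

```text
t: 2.8
tool_pos: [0.5523, -0.2147, 0.0445]
eef_rot: [0.0, 1.0, 0.004, 0.0]
force: [-0.0, -0.2, 1.7]
width: 0.995
gripper_force: 0.0
```

Emit:
{"op": "servo_tool", "data": {"rows": [[[0, 0, 0, 0, 0, 0], [0, 0, 0, 0, 0, 0], [0, 0, 0, 0, 0, 0], [0, 0, 0, 0, 0, 0], [0, 0, 0, 0, 0, 0], [0, 0, 0, 0, 0, 0], [0, 0, 0, 0, 0, 0], [0, 0, 0, 0, 0, 0]]], "jaw": 1}}

```text
t: 3.6
tool_pos: [0.5516, -0.216, 0.0434]
eef_rot: [-0.0, 1.0, 0.002, -0.0]
force: [0.0, -0.5, -0.3]
width: 0.352
gripper_force: 0.0
```

Emit:
{"op": "servo_tool", "data": {"rows": [[[0, 0, 0, 0, 0, 0], [0, 0, 0, 0, 0, 0], [0, 0, 0, 0, 0, 0], [0, 0, 0, 0, 0, 0], [0, 0, 0, 0, 0, 0]]]}}

```text
t: 4.1
tool_pos: [0.5516, -0.2161, 0.0435]
eef_rot: [-0.0, 1.0, 0.002, -0.0]
force: [0.2, -0.7, -0.1]
width: 0.156
gripper_force: 30.0
```

Emit:
{"op": "servo_tool", "data": {"rows": [[[-0.005, 0, 0, 0, 0, 0], [-0.015, 0, 0, 0, 0, 0], [-0.035, 0, 0, 0, 0, 0], [-0.06, 0, 0, 0, 0, 0], [-0.085, 0, 0, 0, 0, 0], [-0.11, 0, 0, 0, 0, 0], [-0.135, 0, 0, 0, 0, 0], [-0.16, 0, 0, 0, 0, 0], [-0.185, 0, 0, 0, 0, 0], [-0.21, 0, 0, 0, 0, 0], [-0.235, 0, 0, 0, 0, 0], [-0.26, 0, 0, 0, 0, 0], [-0.285, 0, 0, 0, 0, 0], [-0.31, 0, 0, 0, 0, 0], [-0.335, 0, 0, 0, 0, 0], [-0.36, 0, 0, 0, 0, 0], [-0.38, 0, 0, 0, 0, 0], [-0.395, 0, 0, 0, 0, 0], [-0.4, 0, 0, 0, 0, 0], [-0.4, 0, 0, 0, 0, 0]]]}}

```text
t: 6.1
tool_pos: [0.3909, -0.2166, 0.0435]
eef_rot: [-0.0, 1.0, 0.002, -0.001]
force: [-0.9, 0.2, -0.6]
width: 0.158
gripper_force: 29.9
```

Emit:
{"op": "servo_tool", "data": {"rows": [[[0, 0, 0, 0, 0, 0], [0, 0, 0, 0, 0, 0], [0, 0, 0, 0, 0, 0], [0, 0, 0, 0, 0, 0], [0, 0, 0, 0, 0, 0], [0, 0, 0, 0, 0, 0], [0, 0, 0, 0, 0, 0], [0, 0, 0, 0, 0, 0], [0, 0, 0, 0, 0, 0], [0, 0, 0, 0, 0, 0]]], "jaw": -1}}

```text
t: 7.1
tool_pos: [0.3917, -0.2167, 0.0436]
eef_rot: [0.0, 1.0, 0.002, -0.0]
force: [-0.0, -0.1, 0.3]
width: 0.964
gripper_force: 0.0
```

Emit:
{"op": "servo_tool", "data": {"rows": [[[0, 0, -0.08, 0, 0, 0], [0, 0, -0.2, 0, 0, 0], [0, 0, -0.32, 0, 0, 0], [0, 0, -0.44, 0, 0, 0], [0, 0, -0.5, 0, 0, 0], [0, 0, -0.5, 0, 0, 0]]]}}

```text
t: 7.7
tool_pos: [0.3937, -0.2173, 0.2478]
eef_rot: [0.001, 1.0, 0.003, 0.005]
force: [0.3, -0.2, -0.1]
width: 0.999
gripper_force: 0.0
```

```bash
python3 - <<'E'
from h import *
row()
s=grab('side','side1');t=grab('top','top1')
a=s['img'][200:400,200:440,::-1]; b=t['img'][130:270,230:400,::-1]
o=np.zeros((600,800,3),np.uint8)
a=cv2.resize(a,(400,333));b=cv2.resize(b,(400,329));o[:333,:400]=a;o[:329,400:]=b
cv2.imwrite('pics/c2.png',o[:335])
E
```

```text
t 7.7 p [ 0.3937 -0.2173  0.2478] yaw 0.3 q1,q6 [-0.14   1.716] w 0.999 F [ 0.3 -0.2 -0.1] g 0.0
```

View pics/c2.png

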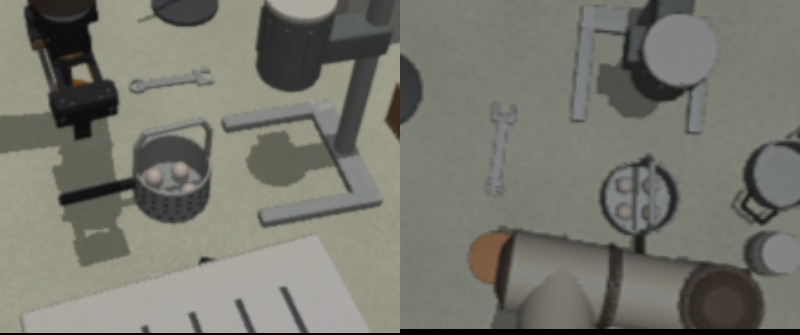

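The basket now stands upright in front of the drive with all 4 balls in it. In the top crop its centre is at about (638,198) and the bail bar runs almost vertically.

```bash
python3 - <<'E'
from h import *
np.set_printoptions(precision=4,suppress=True)
for f,b in (('top1',(300,360,180,240)),('side1',(270,335,265,340))):
    P=cloud(np.load(f'pics/{f}.npz'))[b[2]:b[3],b[0]:b[1]].reshape(-1,3)
    P=P[(P[:,0]>.45)&(abs(P[:,1]+.217)<.08)]
    q=P[(P[:,2]>.135)&(P[:,2]<.17)]; l=cv2.fitLine(q[:,:2].astype(np.float32),2,0,.01,.01).ravel()
    print(f,len(q),q[:,0].min(),q[:,0].max(),l,q[:,2].max())
    r=P[(P[:,2]>.06)&(P[:,2]<.073)]; print('rim',cv2.minEnclosingCircle(r[:,:2].astype(np.float32)))
    h=q[(abs(q[:,0]-q[:,0].mean())<.03)]; print('bar',h.mean(0),np.percentile(h[:,2],[10,50,90]))
E
```

```text
top1 92 0.4839884162023763 0.5917464038063209 [ 1.      0.0063  0.536  -0.2179] 0.15978151784700478
rim ((0.5252572894096375, -0.21713709831237793), 0.06754693388938904)
bar [ 0.5364 -0.2179  0.1536] [0.149  0.1534 0.1568]
side1 205 0.4805609084407879 0.5900060907635298 [ 1.     -0.0039  0.5339 -0.2197] 0.16018456725707797
rim ((0.5359764695167542, -0.21803048253059387), 0.060148607939481735)
bar [ 0.534  -0.2196  0.1533] [0.1495 0.1536 0.1564]
```

Emit:
{"op": "servo_tool", "data": {"rows": [[[0.1, 0, 0, 0, 0, 0], [0.2, 0, 0, 0, 0, 0], [0.27, 0.004, 0, 0, 0, 0], [0.288, 0.004, 0, 0, 0, 0], [0.288, 0.004, 0, 0, 0, 0], [0.288, 0.004, 0.06, 0, 0, 0], [0.288, 0.004, 0.12, 0, 0, 0], [0.288, 0.004, 0.18, 0, 0, 0], [0.288, 0.004, 0.22, 0, 0, 0], [0.288, 0.004, 0.239, 0, 0, 0], [0.288, 0.004, 0.239, 0, 0, 0], [0.288, 0.004, 0.239, 0, 0, 0]]]}}

```text
t: 9.0
tool_pos: [0.5068, -0.2179, 0.1487]
eef_rot: [0.0, 1.0, 0.002, 0.0]
force: [0.0, 0.3, 0.0]
width: 1.0
gripper_force: 0.0
```

Emit:
{"op": "servo_tool", "data": {"rows": [[[0, 0, 0, 0, 0, 0], [0, 0, 0, 0, 0, 0], [0, 0, 0, 0, 0, 0], [0, 0, 0, 0, 0, 0], [0, 0, 0, 0, 0, 0], [0, 0, 0, 0, 0, 0], [0, 0, 0, 0, 0, 0], [0, 0, 0, 0, 0, 0], [0, 0, 0, 0, 0, 0], [0, 0, 0, 0, 0, 0], [0, 0, 0, 0, 0, 0], [0, 0, 0, 0, 0, 0], [0, 0, 0, 0, 0, 0], [0, 0, 0, 0, 0, 0]]], "jaw": 1}}

```text
t: 10.4
tool_pos: [0.5066, -0.2176, 0.1478]
eef_rot: [-0.0, 1.0, 0.002, -0.0]
force: [-2.0, 0.7, -0.2]
width: 0.102
gripper_force: 30.0
```

Emit:
{"op": "servo_tool", "data": {"rows": [[[0, 0, -0.005, 0, 0, 0], [0, 0, -0.015, 0, 0, 0], [0, 0, -0.03, 0, 0, 0], [0, 0, -0.05, 0, 0, 0], [0, 0, -0.07, 0, 0, 0], [0, 0, -0.09, 0, 0, 0], [0, 0, -0.11, 0, 0, 0], [0, 0, -0.13, 0, 0, 0], [0, 0, -0.15, 0, 0, 0], [0, 0, -0.17, 0, 0, 0], [0, 0, -0.19, 0, 0, 0], [0, 0, -0.21, 0, 0, 0], [0, 0, -0.23, 0, 0, 0], [0, 0, -0.25, 0, 0, 0], [0, 0, -0.27, 0, 0, 0], [0, 0, -0.29, 0, 0, 0], [0, 0, -0.31, 0, 0, 0], [0, 0, -0.33, 0, 0, 0], [0, 0, -0.345, 0, 0, 0], [0, 0, -0.35, 0, 0, 0]]]}}

```text
t: 12.4
tool_pos: [0.5072, -0.2178, 0.2889]
eef_rot: [0.0, 1.0, 0.002, 0.001]
force: [0.2, 0.1, -4.2]
width: 0.1
gripper_force: 30.0
```

```bash
python3 - <<'E'
from h import *
row((.507,-.2175,.29,0),(.54,0,.29,-40))
s=grab('side','side2')
cv2.imwrite('pics/c3.png',cv2.resize(s['img'][180:380,180:420,::-1],(600,500)))
E
```

```text
t 12.4 p [ 0.5072 -0.2178  0.2889] yaw 0.28 q1,q6 [-0.112  1.687] w 0.1 F [ 0.2  0.1 -4.2] g 30.0
[-0.001, -0.001, -0.003, 0.0, -0.001, 0.003]
[0.085, -0.544, -0.003, -0.0, -0.001, 0.448]
```

View pics/c3.png

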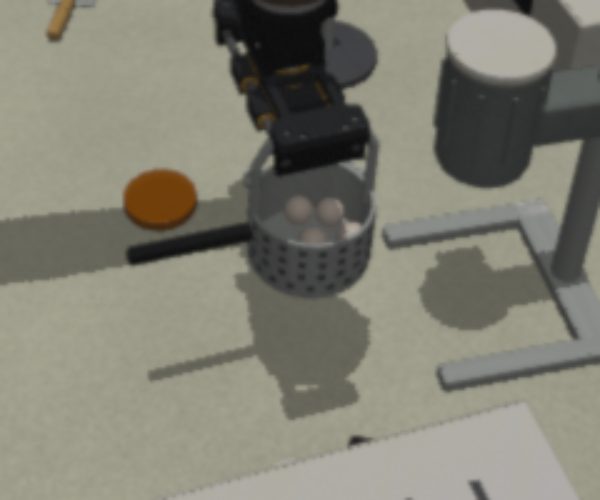

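The basket hangs nearly level in the gripper with its balls in it.

Emit:
{"op": "servo_tool", "data": {"rows": [[[0, -0.005, 0, 0, 0, 0.01], [0, -0.015, 0, 0, 0, 0.03], [0, -0.03, 0, 0, 0, 0.06], [0, -0.05, 0, 0, 0, 0.1], [0, -0.08, 0, 0, 0, 0.15], [0, -0.11, 0, 0, 0, 0.2], [0, -0.14, 0, 0, 0, 0.26], [0.01, -0.17, 0, 0, 0, 0.32], [0.01, -0.2, 0, 0, 0, 0.38], [0.01, -0.23, 0, 0, 0, 0.44], [0.01, -0.26, 0, 0, 0, 0.5], [0.01, -0.29, 0, 0, 0, 0.56], [0.02, -0.32, 0, 0, 0, 0.62], [0.02, -0.35, 0, 0, 0, 0.68], [0.02, -0.38, 0, 0, 0, 0.73], [0.02, -0.41, 0, 0, 0, 0.78], [0.02, -0.435, 0, 0, 0, 0.82], [0.02, -0.455, 0, 0, 0, 0.85], [0.02, -0.465, 0, 0, 0, 0.865], [0.02, -0.47, 0, 0, 0, 0.87]]]}}

```text
t: 14.45
tool_pos: [0.5138, -0.0291, 0.2875]
eef_rot: [0.0, 0.777, -0.63, -0.0]
force: [0.6, 0.1, -4.1]
width: 0.107
gripper_force: 30.0
```

Emit:
{"op": "servo_tool", "data": {"rows": [[[0, 0, 0, 0, 0, 0], [0, 0, 0, 0, 0, 0], [0, 0, 0, 0, 0, 0], [0, 0, 0, 0, 0, 0], [0, 0, 0, 0, 0, 0]]]}}

```text
t: 14.95
tool_pos: [0.514, -0.0299, 0.2879]
eef_rot: [-0.0, 0.777, -0.63, 0.0]
force: [-0.1, 0.4, -4.6]
width: 0.105
gripper_force: 30.0
```

```bash
python3 - <<'E'
from h import *
row((.530,.187,.268,-78))
E
```

```text
t 14.95 p [ 0.514  -0.0299  0.2879] yaw -78.04 q1,q6 [ 0.258 -0.049] w 0.105 F [-0.1  0.4 -4.6] g 30.0
[-0.522, -0.152, 0.05, -0.0, -0.0, -0.0]
```

Emit:
{"op": "servo_tool", "data": {"rows": [[[-0.006, -0.002, 0, 0, 0, 0], [-0.018, -0.005, 0, 0, 0, 0], [-0.04, -0.012, 0, 0, 0, 0], [-0.07, -0.02, 0.005, 0, 0, 0], [-0.1, -0.03, 0.01, 0, 0, 0], [-0.135, -0.04, 0.015, 0, 0, 0], [-0.17, -0.05, 0.02, 0, 0, 0], [-0.205, -0.06, 0.025, 0, 0, 0], [-0.24, -0.07, 0.03, 0, 0, 0], [-0.275, -0.08, 0.035, 0, 0, 0], [-0.31, -0.09, 0.04, 0, 0, 0], [-0.345, -0.1, 0.045, 0, 0, 0], [-0.38, -0.11, 0.05, 0, 0, 0], [-0.415, -0.12, 0.05, 0, 0, 0], [-0.45, -0.13, 0.05, 0, 0, 0], [-0.48, -0.14, 0.05, 0, 0, 0], [-0.5, -0.146, 0.05, 0, 0, 0], [-0.513, -0.15, 0.05, 0, 0, 0], [-0.52, -0.152, 0.05, 0, 0, 0], [-0.522, -0.152, 0.05, 0, 0, 0]]]}}

```text
t: 16.95
tool_pos: [0.5301, 0.1872, 0.2679]
eef_rot: [0.0, 0.777, -0.63, -0.0]
force: [-0.7, 0.7, -4.9]
width: 0.102
gripper_force: 30.1
```

Emit:
{"op": "servo_tool", "data": {"rows": [[[0, 0, 0, 0, 0, 0], [0, 0, 0, 0, 0, 0], [0, 0, 0, 0, 0, 0], [0, 0, 0, 0, 0, 0], [0, 0, 0, 0, 0, 0], [0, 0, 0, 0, 0, 0]]]}}

```text
t: 17.55
tool_pos: [0.5302, 0.1871, 0.268]
eef_rot: [-0.0, 0.777, -0.63, 0.0]
force: [-0.2, 0.6, -3.7]
width: 0.105
gripper_force: 30.0
```

```bash
python3 - <<'E'
from h import *
row((.618,.206,.268,-78))
s=grab('side','side3')
cv2.imwrite('pics/c4.png',cv2.resize(s['img'][100:260,180:380,::-1],(750,600),interpolation=2))
P=cloud(s)[100:260,180:380].reshape(-1,3)
# bail bar pts: z .25-.29 near expected, rim
q=P[(P[:,0]>.48)&(P[:,0]<.56)&(P[:,2]>.24)&(P[:,2]<.29)&(P[:,1]>.06)&(P[:,1]<.19)]
print(np.round(q[np.argsort(q[:,1])][::8],3))
E
```

```text
t 17.55 p [0.5302 0.1871 0.268 ] yaw -78.03 q1,q6 [ 0.627 -0.419] w 0.105 F [-0.2  0.6 -3.7] g 30.0
[-0.001, -0.225, -0.0, -0.0, 0.0, -0.0]
[[0.544 0.096 0.243]
 [0.543 0.103 0.241]
 [0.547 0.105 0.249]
 [0.548 0.107 0.257]
 [0.549 0.111 0.261]
 [0.544 0.112 0.271]
 [0.551 0.118 0.263]
 [0.541 0.122 0.265]
 [0.538 0.131 0.276]
 [0.535 0.141 0.27 ]
 [0.534 0.148 0.272]
 [0.542 0.157 0.271]
 [0.533 0.165 0.275]
 [0.531 0.169 0.275]
 [0.535 0.173 0.276]
 [0.524 0.174 0.27 ]
 [0.516 0.176 0.284]
 [0.542 0.176 0.282]
 [0.539 0.177 0.285]
 [0.527 0.178 0.251]
 [0.519 0.179 0.272]
 [0.545 0.18  0.269]
 [0.543 0.181 0.276]
 [0.546 0.182 0.281]
 [0.532 0.184 0.275]
 [0.536 0.186 0.274]]
```

View pics/c4.png

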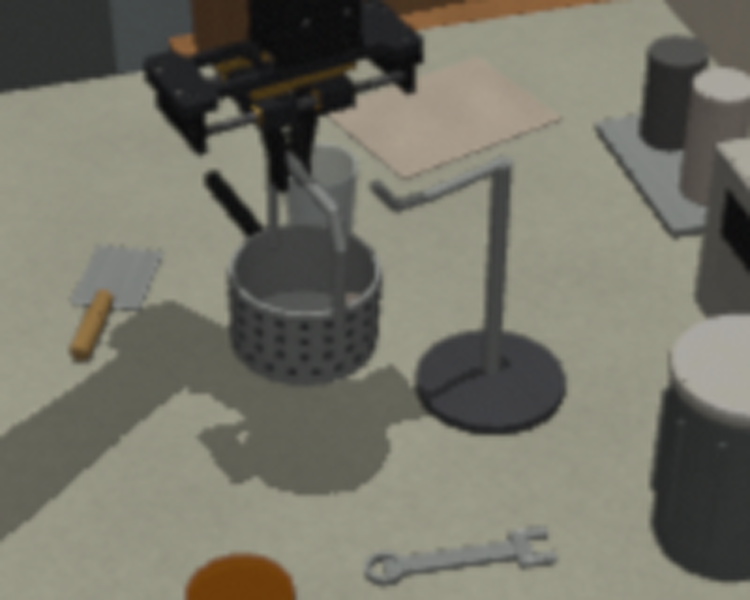

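The basket hangs level at about (305,300) in the crop, and the bail bar is in line to the left of the hook tip at (385,190).

Emit:
{"op": "servo_tool", "data": {"rows": [[[0, -0.003, 0, 0, 0, 0], [0, -0.01, 0, 0, 0, 0], [0, -0.02, 0, 0, 0, 0], [0, -0.035, 0, 0, 0, 0], [0, -0.05, 0, 0, 0, 0], [0, -0.065, 0, 0, 0, 0], [0, -0.08, 0, 0, 0, 0], [0, -0.095, 0, 0, 0, 0], [0, -0.11, 0, 0, 0, 0], [0, -0.125, 0, 0, 0, 0], [0, -0.14, 0, 0, 0, 0], [0, -0.155, 0, 0, 0, 0], [0, -0.17, 0, 0, 0, 0], [0, -0.185, 0, 0, 0, 0], [0, -0.2, 0, 0, 0, 0], [0, -0.212, 0, 0, 0, 0], [0, -0.22, 0, 0, 0, 0], [0, -0.225, 0, 0, 0, 0], [0, -0.225, 0, 0, 0, 0], [0, -0.225, 0, 0, 0, 0]]]}}

```text
t: 19.6
tool_pos: [0.618, 0.2058, 0.268]
eef_rot: [0.0, 0.777, -0.63, -0.0]
force: [-0.3, -0.1, -4.4]
width: 0.103
gripper_force: 30.0
```

Emit:
{"op": "servo_tool", "data": {"rows": [[[0, 0, 0.005, 0, 0, 0], [0, 0, 0.015, 0, 0, 0], [0, 0, 0.025, 0, 0, 0], [0, 0, 0.035, 0, 0, 0], [0, 0, 0.045, 0, 0, 0], [0, 0, 0.055, 0, 0, 0], [0, 0, 0.065, 0, 0, 0], [0, 0, 0.075, 0, 0, 0], [0, 0, 0.082, 0, 0, 0], [0, 0, 0.086, 0, 0, 0], [0, 0, 0.09, 0, 0, 0], [0, 0, 0.09, 0, 0, 0]]]}}

```text
t: 20.8
tool_pos: [0.6181, 0.2058, 0.2318]
eef_rot: [0.0, 0.777, -0.63, -0.0]
force: [-0.3, -0.3, -4.0]
width: 0.098
gripper_force: 30.1
```

```bash
python3 - <<'E'
from h import *
row()
s=grab('side','side4')
cv2.imwrite('pics/c5.png',cv2.resize(s['img'][100:260,200:400,::-1],(750,600),interpolation=2))
E
```

```text
t 20.8 p [0.6181 0.2058 0.2318] yaw -78.03 q1,q6 [ 0.569 -0.36 ] w 0.098 F [-0.3 -0.3 -4. ] g 30.1
```

View pics/c5.png

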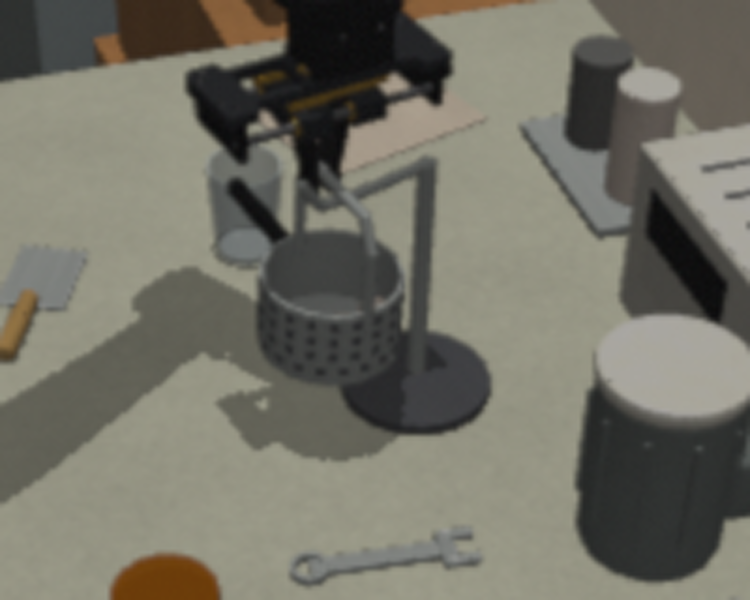

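The bail is over the hook bar, behind the upturned tip at about (315,200). I lower the last few mm, watching the force.

Emit:
{"op": "servo_tool", "data": {"rows": [[[0, 0, 0.004, 0, 0, 0], [0, 0, 0.008, 0, 0, 0], [0, 0, 0.01, 0, 0, 0], [0, 0, 0.01, 0, 0, 0]]]}}

```text
t: 21.25
tool_pos: [0.6182, 0.2059, 0.2281]
eef_rot: [-0.0, 0.777, -0.629, 0.0]
force: [-1.0, -0.0, -3.2]
width: 0.101
gripper_force: 30.0
```

Emit:
{"op": "servo_tool", "data": {"rows": [[[0, 0, 0.003, 0, 0, 0], [0, 0, 0.005, 0, 0, 0], [0, 0, 0.005, 0, 0, 0], [0, 0, 0.005, 0, 0, 0]]]}}

```text
t: 21.65
tool_pos: [0.6184, 0.206, 0.2271]
eef_rot: [-0.001, 0.777, -0.629, 0.0]
force: [-2.2, 0.5, 2.9]
width: 0.102
gripper_force: 30.0
```

Emit:
{"op": "servo_tool", "data": {"rows": [[[0, 0, 0, 0, 0, 0], [0, 0, 0, 0, 0, 0], [0, 0, 0, 0, 0, 0], [0, 0, 0, 0, 0, 0], [0, 0, 0, 0, 0, 0], [0, 0, 0, 0, 0, 0], [0, 0, 0, 0, 0, 0], [0, 0, 0, 0, 0, 0]]], "jaw": -1}}

```text
t: 22.45
tool_pos: [0.6182, 0.2059, 0.226]
eef_rot: [-0.0, 0.777, -0.629, 0.0]
force: [0.5, 0.3, -0.3]
width: 0.746
gripper_force: 0.0
```

Emit:
{"op": "servo_tool", "data": {"rows": [[[0, 0, -0.03, 0, 0, 0], [0, 0, -0.08, 0, 0, 0], [0, 0, -0.14, 0, 0, 0], [0, 0, -0.2, 0, 0, 0], [0, 0, -0.26, 0, 0, 0], [0, 0, -0.32, 0, 0, 0], [0, 0, -0.35, 0, 0, 0], [0, 0, -0.35, 0, 0, 0], [0, 0, -0.35, 0, 0, 0], [0, 0, -0.35, 0, 0, 0], [0, 0, -0.35, 0, 0, 0], [0, 0, -0.35, 0, 0, 0], [0, 0, -0.35, 0, 0, 0], [0, 0, -0.35, 0, 0, 0], [0, 0, -0.35, 0, 0, 0], [0, 0, -0.35, 0, 0, 0], [0, 0, -0.35, 0, 0, 0], [0, 0, -0.35, 0, 0, 0], [0, 0, -0.35, 0, 0, 0], [0, 0, -0.35, 0, 0, 0]]]}}

```text
t: 24.45
tool_pos: [0.6182, 0.2058, 0.366]
eef_rot: [-0.0, 0.777, -0.629, 0.0]
force: [-0.3, -0.6, 0.5]
width: 1.002
gripper_force: 0.0
```

```bash
python3 - <<'E'
from h import *
row()
s=grab('side','side5')
cv2.imwrite('pics/c6.png',cv2.resize(s['img'][100:260,200:400,::-1],(750,600),interpolation=2))
E
```

```text
t 24.45 p [0.6182 0.2058 0.366 ] yaw -78.03 q1,q6 [ 0.569 -0.36 ] w 1.002 F [-0.3 -0.6  0.5] g 0.0
```

View pics/c6.png

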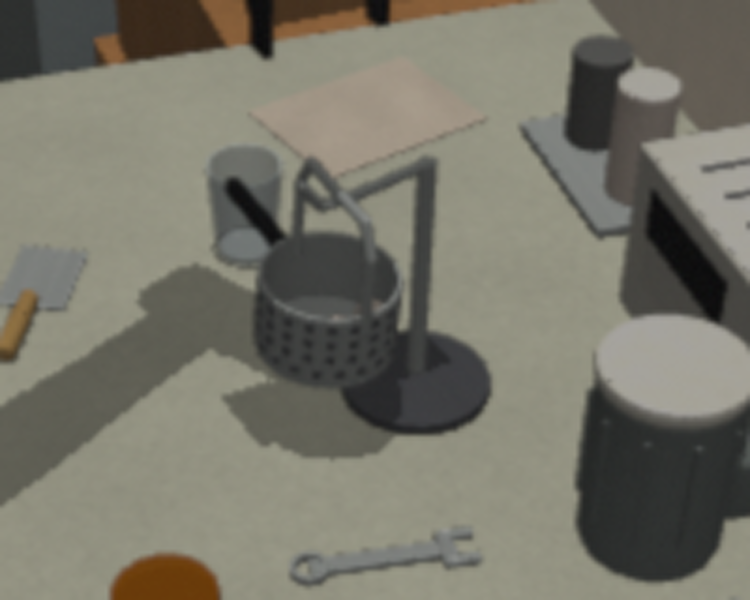

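The basket hangs level on the hook and the gripper is clear of it. I'll let any swing die out, then check that it's still.

Emit:
{"op": "servo_tool", "data": {"rows": [[[0, 0, 0, 0, 0, 0], [0, 0, 0, 0, 0, 0], [0, 0, 0, 0, 0, 0], [0, 0, 0, 0, 0, 0], [0, 0, 0, 0, 0, 0], [0, 0, 0, 0, 0, 0], [0, 0, 0, 0, 0, 0], [0, 0, 0, 0, 0, 0], [0, 0, 0, 0, 0, 0], [0, 0, 0, 0, 0, 0], [0, 0, 0, 0, 0, 0], [0, 0, 0, 0, 0, 0], [0, 0, 0, 0, 0, 0], [0, 0, 0, 0, 0, 0], [0, 0, 0, 0, 0, 0], [0, 0, 0, 0, 0, 0], [0, 0, 0, 0, 0, 0], [0, 0, 0, 0, 0, 0], [0, 0, 0, 0, 0, 0], [0, 0, 0, 0, 0, 0]]]}}

```text
t: 26.5
tool_pos: [0.6182, 0.2058, 0.366]
eef_rot: [0.0, 0.777, -0.63, 0.0]
force: [1.4, -0.0, 0.5]
width: 0.996
gripper_force: 0.0
```

```bash
python3 - <<'E'
from h import *
F=[robot.grab_frame('side')['img'][150:210,260:315].astype(np.float32).mean(2) for _ in range(12)]
w=cv2.createHanningWindow((55,60),cv2.CV_32F)
for f in F[1:]: print(np.round(cv2.phaseCorrelate(F[0],f,w)[0],2),end=' ')
row()
E
```

```text
[ 0.01 -0.01] [ 0.01 -0.  ] [ 0.01 -0.03] [ 0.02 -0.02] [ 0.05 -0.02] [ 0.04 -0.05] [ 0.06 -0.09] [ 0.06 -0.01] [ 0.04 -0.04] [ 0.05 -0.02] [0.04 0.  ] t 27.1 p [0.6182 0.2058 0.366 ] yaw -78.03 q1,q6 [ 0.569 -0.36 ] w 1.001 F [-0.   0.5  0.3] g 0.0
```

It's at rest: it moved less than 0.1 px over 0.55 s.

```bash
python3 -c "
from h import *
print(robot.sign_off())"
```

```text
the job is handed in; nothing more can be done
None
```

I slid the basket out from under the motor, stood it upright on the bench and let go, then hung it by its bail on the hook. I handed the job in at about 27 s with it hanging level and still. I saw all four balls in it after the slide and no sign of a spill later; no bystander looked moved, though I didn't re-measure them.

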